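# Scoop two craft beads into the blue bowl

## Task

With the blue scoop, held by its wooden handle, scoop both large beads in the white tray up together and tip them into the blue bowl (not the white one). Then stand the scoop upright in the tray again and let go. Move the beads with the scoop only, never with the fingers, and do not push the blue bowl out of its place.

Things in the scene. Friction and masses are not known exactly. Their poses are not given: they have to be found in the camera images.
- scoop_grip (a point): Grip of the loose scoop (100 g) that stands in the tray: on the axis of its upright 22 mm square wooden handle (108 mm tall), 83 mm above the flat underside. z: up. -x: to the open mouth. Lip 85 mm from the axis along -x, tail 13 mm along +x, width 76 (inside 70), walls 16-34 mm high. The lip, a round bar 4 mm high, keeps beads in when level; they roll out when tipped over 30 degrees.
- tray: White open tray fixed to the cart; origin: centre of its underside. Outside 225 (x) by 108 (y) mm, inside 215 x 98; walls 34 mm high; floor top 5 mm above the origin. The scoop stands at its +x end, mouth to the beads at its -x end (nearer the robot). Drawn along the floor to the upright end wall at -x, the scoop's lip passes under the beads trapped there and they climb into the pan.
- bead_1: Orange round smooth bead, 30 mm in diameter, 15 g, rolls freely; origin at its centre.
- bead_2: Yellow round smooth bead, 30 mm in diameter, 15 g, rolls freely; origin at its centre.
- blue_bowl: Blue ceramic bowl, loose, 350 g; origin: centre of its underside, z up. Rim 116 mm across outside, 52 mm high, wall 4 mm; round inside, floor 5 mm above the origin and about 50 mm across. A white bowl of the same shape stands near it; the two may have changed places.
Mind the look-alikes: they are no part of the job. Leave any purple look-alike of the bead_1 alone.

How it is judged:
By the outcome, as a careful person would: the job done as asked, in the order asked, and still so for the second after the job is handed in, with the robot touching nothing.
It also fails if it takes over 54 s, if anything falls off the work surface, if the arm or the gripper's body presses on something with over 40 N, if the wrist force passes 120 N, or if a joint passes its speed limit or range.

## Robot

A 7-joint arm with a two-finger parallel gripper is mounted at the origin on a cart in front of the work surface, level with it; the furniture and walls round the work are solid. World frame = base frame: x ahead of the robot, y to its left, z up, the work surface at z = 0. Lengths are in mm, angles in rad, forces in N, time in s.
With the tool pointing down it reaches from about 425 to 950 mm from the base axis. Payload 16.7 kg.
Tool frame: the origin (TCP) lies midway between the tips of the shut fingers; the grasp point (between the pads) lies 19 mm behind it; z points along the fingers, y is the line along which they close (so a half turn about z gives the same grasp; the last joint's range is limited). The gripper opens to 94 mm and grips with 3 to 60 N. Pads are 16 mm wide; open, the fingers measure 119 mm over their backs; the gripper's body (75 mm by 177 mm) begins 78 mm behind the grasp point.
Start: joints at [-1.405, 0.426, 0.074, 1.606, -0.034, 1.111, -0.067], TCP at [209.643, 641.579, 205.467] pointing down, gripper open.
Joint ranges: [-2.85, 2.85], [-0.5, 2.14], [-1.23, 1.37], [0.21, 2.46], [-1.02, 4.16], [0.16, 2.05], [-2.73, 2.73]. Speed limits (rad/s): [1.89, 1.89, 2.39, 2.39, 3.01, 3.01, 3.01].

## Interface

Orientations are given as a 3x3 rotation matrix whose columns are the frame's x, y, z axes.
In Python, from workcell import env gives the robot as it stands.
- The arm moves only by the tool send_rows, never from a script. Its argument "steps" is one flat list of numbers, 7 for each row, row after row: the turn, a rotation vector about the tool's x, y, z scaled (see below), then the shift along the tool's x, y, z scaled (see below), then the gripper command: -1 is fully open, 1 is shut, values between are in proportion. In form: [ax, ay, az, dx, dy, dz, jaw, ax, ay, az, dx, dy, dz, jaw, ...]. A call has 1 to 10 rows; each row shifts and turns the commanded pose from where the row before left it, along the tool's axes as they then stand; what a row does not reach is not made up. The controller multiplies each number of a shift by 300 mm and each number of a turn by 0.1 rad. A row lasts 1/12 s, in which the tool goes at most 41.7 mm and 7.16 degrees, less where a joint would pass 70% of its speed; a pose out of reach is approached as far as the arm can. A call with a number of a shift or a turn outside -1 to 1 is refused whole. A call with a gripper value outside its range is refused whole. The fingers move at their own pace and stop on an object; the grip force is fixed at half the most. Time passes only in rows, so rows that do not move let the fingers close. It gives the time, the measured TCP pose, the force, the opening and the grip force at its end, in the units of the state.
- env.read_state(): the state, without advancing time (a new reading comes with each control period).
- env.read_camera(name): name is "scene" or "side" or "wrist"; returns a dict with "img" (420x560x3 uint8, red, green, blue), "camera_matrix" (3x3 intrinsics, pixels), "k1" (the pictures are not rectified: a ray, as slopes to the right and down, at radius r is drawn at 1 + k1 r^2 times it, then the intrinsics apply), "R" (3x3) and "t" (3): a world point X has camera coordinates R X + t. Camera axes: x right, y down, z forward; pixel columns grow to the right and rows downward; lengths in mm; the calibration is good to about 2 mm. A picture is of the moment at which its call begins. There is no depth.
- env.hand_in(): hands the job in; it is judged then, once.
The state is a dict: "t": time; "qpos": joint angles; "joint_velocities": joint speeds; "joint_efforts": joint torques, N m; "tool_pos": TCP position; "orientation": TCP orientation; "contact_force": force on the tool from outside, world axes, zero at the start; "moment": the same for the moment, N m; "finger_gap": finger opening in mm; "grasp_force": force on a finger pad.
Only numpy, scipy, OpenCV 4.12 (cv2) and the standard library are available. Lean on these libraries where they do the work, as an engineer would, in place of code of your own. Each camera call takes 0.05 s, during which the arm holds its last target. There are 200 camera calls.

## Working session

There is one attempt and no reset: what is moved stays moved. The work goes in short steps, Python scripts to look and compute and a tool call to move; the robot and the scene stay as the last step left them, time stands still between calls to the robot, and variables do not carry over. Pictures are saved under pics/ and viewed, at most 13 in all, crops included, and the job is handed in when it is done.

Besides the shell and the picture viewer there is one more tool, called after "Call:" in YAML: its name, and indented under it one key for each argument. send_rows: Moves the arm, as the interface text tells. Its arguments: {"type":"object","properties":{"steps":{"type":"array","items":{"type":"number"}}},"required":["steps"]}

```bash
mkdir -p pics; cat > h.py <<'E'
import numpy as np, cv2
from workcell import env
def shot(n,fn=None):
    c=env.read_camera(n)
    if fn: cv2.imwrite('pics/'+fn,c['img'][:,:,::-1])
    return c
def ray(c,u,v):
    K=np.array(c['camera_matrix']);d=np.array([c['k1'],0,0,0,0],float)
    # model: distorted = (1+k1 r^2) * undistorted
    p=cv2.undistortPoints(np.array([[[u,v]]],float),K,d)[0,0]
    R=np.array(c['R']);t=np.array(c['t'])
    return -R.T@t, R.T@np.array([p[0],p[1],1])
def plane(c,u,v,z):
    o,d=ray(c,u,v); return o+d*(z-o[2])/d[2]
E
python3 - <<'E'
from h import *
ims=[]
for n in("scene","side","wrist"):
    c=shot(n,n+'0.png'); print(n,c['k1'],np.round(-np.array(c['R']).T@c['t']))
s=env.read_state();print(s['t'],np.round(s['tool_pos'],1),np.round(s['orientation'],3),s['contact_force'],s['finger_gap'])
E
```

```text
scene -0.178504459658675 [-380. -539.  671.]
side -0.05482240666171583 [394. 825. 807.]
wrist -0.02304347898145598 [133. 666. 385.]
0.15 [209.6 641.3 204.9] [[-0.951  0.311 -0.   ]
 [ 0.311  0.951 -0.001]
 [-0.    -0.001 -1.   ]] [-0.15586494  1.01349984  0.94773272] 93.88725803387712
```

View pics/scene0.png

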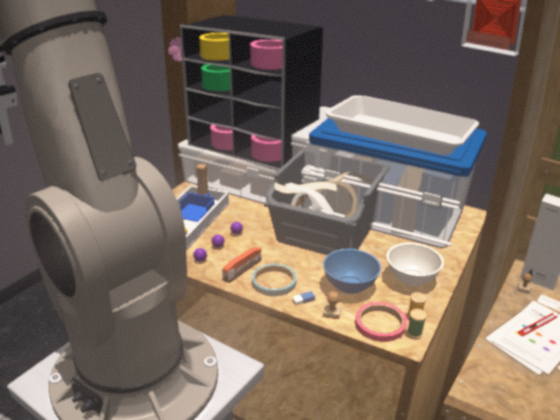

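View pics/side0.png

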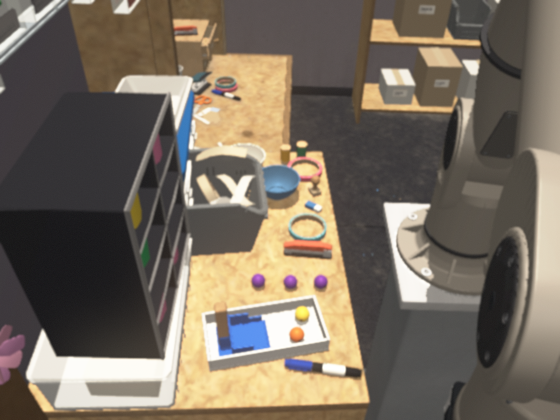

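Scene: scoop handle about (202,180), blue bowl (352,270), white bowl (413,265). Side: tray about (265,333), beads (302,313) yellow and (297,334) orange, scoop handle (222,322), blue bowl (278,182). I'll measure them and enlarge the tray.

```bash
python3 - <<'E'
from h import *
c=shot('side'); im=c['img']
cv2.imwrite('pics/crop.png',cv2.resize(im[285:375,190:375],None,fx=4.3,fy=4.3,interpolation=cv2.INTER_CUBIC)[:,:,::-1])
hsv=cv2.cvtColor(im,cv2.COLOR_RGB2HSV)
def blob(c,lo,hi,box):
    h=cv2.cvtColor(c['img'],cv2.COLOR_RGB2HSV); m=cv2.inRange(h,np.array(lo),np.array(hi)); z=np.zeros_like(m); a,b,x,y=box; z[b:y,a:x]=m[b:y,a:x]
    n,l,s,ce=cv2.connectedComponentsWithStats(z); i=1+np.argmax(s[1:,4]); return ce[i],s[i]
for nm,lo,hi,box,z in[('yel',(22,120,120),(35,255,255),(280,295,325,325),20),('org',(5,170,150),(17,255,255),(280,322,315,350),20),('bowl',(95,80,50),(125,255,255),(245,155,305,205),40)]:
    ce,s=blob(c,lo,hi,box); print(nm,ce,s,plane(c,*ce,z).round(1))
c2=shot('scene')
ce,s=blob(c2,(95,80,50),(125,255,255),(315,240,385,300));print('bowl scene',ce,s)
# bowl rim: extremes
for cc,box in((c,(245,155,305,205)),(c2,(315,240,385,300))):
    h=cv2.cvtColor(cc['img'],cv2.COLOR_RGB2HSV); m=cv2.inRange(h,np.array((95,80,50)),np.array((125,255,255)))
    a,b,x,y=box; ys,xs=np.nonzero(m[b:y,a:x]); xs+=a; ys+=b
    L=(xs.min(),ys[xs==xs.min()].mean()); R=(xs.max(),ys[xs==xs.max()].mean()); T=(xs[ys==ys.min()].mean(),ys.min())
    for p in(L,R,T): print(p,plane(cc,*p,50).round(1))
E
```

```text
yel [301.80451128 312.55639098] [296 306  13  14 133] [357.3 213.8  20. ]
org [296.35897436 334.8974359 ] [291 329  12  11  78] [367.6 266.6  20. ]
bowl [280.05488621 179.47121821] [264 167  35  26 747] [ 412.9 -187.5   40. ]
bowl scene [352.02857143 274.97959184] [340 265  27  18 245]
(np.int64(264), np.float64(169.0)) [ 455.2 -216.5   50. ]
(np.int64(298), np.float64(178.5)) [ 367.8 -180.8   50. ]
(np.float64(277.0), np.int64(167)) [ 422.2 -227.1   50. ]
(np.int64(329), np.float64(255.0)) [ 425.3 -124.4   50. ]
(np.int64(372), np.float64(278.0)) [ 404.4 -230.4   50. ]
(np.float64(348.5), np.int64(249)) [ 466.8 -146.9   50. ]
```

View pics/crop.png

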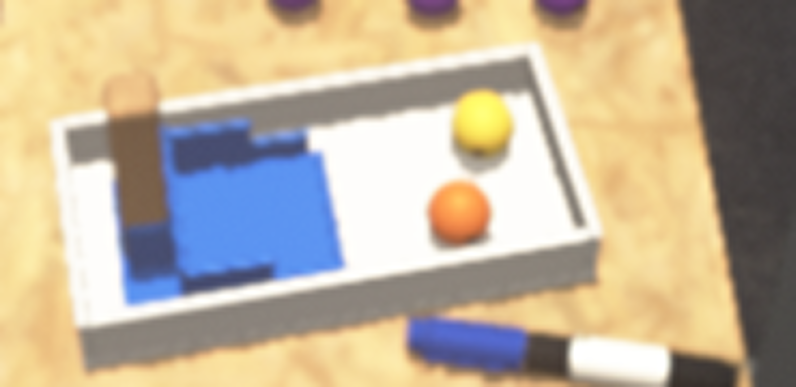

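Crop: outer tray rim corners at (53,120), (537,47), (600,237), (80,325), handle top (132,90), scoop lip from (320,152) to (342,265), both beads near the right end wall.

```bash
python3 - <<'E'
from h import *
c=shot('side')
f=lambda x,y:((x+.5)/4.3-.5+190,(y+.5)/4.3-.5+285)
P=[plane(c,*f(*p),34) for p in((53,120),(537,47),(600,237),(80,325))]
P=np.array(P);print(P.round(1),'ctr',P.mean(0).round(1))
e=(P[0]+P[3]-P[1]-P[2])/2; print('x len',np.linalg.norm(e),'yaw',np.arctan2(e[1],e[0]))
w=(P[2]+P[3]-P[0]-P[1])/2; print('w',np.linalg.norm(w),np.arctan2(-w[0],w[1]))
for z in(108,113):print('htop',plane(c,*f(132,90),z).round(1))
print('lip',plane(c,*f(321,153),8).round(1),plane(c,*f(343,267),8).round(1))
E
```

```text
[[549.3 233.3  34. ]
 [332.7 181.5  34. ]
 [307.8 284.7  34. ]
 [523.  337.   34. ]] ctr [428.2 259.1  34. ]
x len 222.08552132099024 yaw 0.2367782697444359
w 106.58552276014865 0.24272642410943768
htop [504.5 273.3 108. ]
htop [503.7 277.2 113. ]
lip [430.2 226.3   8. ] [417.3 286.7   8. ]
```

View pics/wrist0.png

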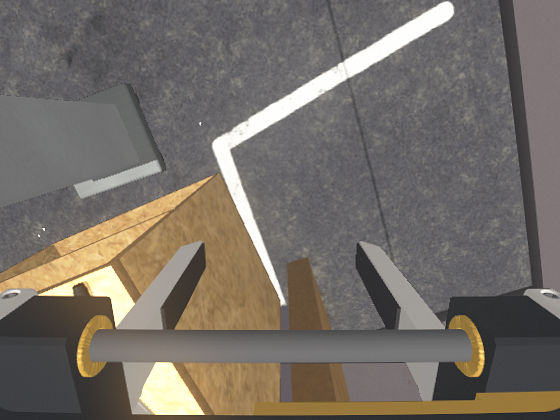

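Call:
send_rows:
  steps: [0,0,-0.92,0,0,0,-1,0,0,-0.92,0,0,0,-1,0,0,-0.92,0,0,0,-1,0,0,-0.92,0,0,0,-1,0,0,-0.92,0,0,0,-1,0,0,-0.93,0,0,0,-1,0,0,0,-0.04,-0.1,0,-1,0,0,0,-0.04,-0.1,0,-1,0,0,0,-0.04,-0.1,0,-1,0,0,0,-0.04,-0.1,0,-1]

```text
t: 1.13
tool_pos: [285.1, 534.9, 205.3]
orientation: [[-0.972, -0.235, -0.0], [-0.235, 0.972, -0.0], [0.0, -0.0, -1.0]]
contact_force: [1.1, 1.0, -0.4]
finger_gap: 94.2
grasp_force: 0.0
```

Call:
send_rows:
  steps: [0,0,0,-0.04,-0.1,0,-1,0,0,0,-0.04,-0.1,0,-1,0,0,0,-0.04,-0.1,0,-1,0,0,0,-0.04,-0.1,0,-1,0,0,0,-0.04,-0.1,0,-1,0,0,0,-0.04,-0.1,0,-1,0,0,0,-0.04,-0.1,0,-1,0,0,0,-0.04,-0.1,0,-1,0,0,0,-0.04,-0.1,0,-1,0,0,0,-0.03,-0.1,0,-1]

```text
t: 1.97
tool_pos: [469.7, 270.7, 205.6]
orientation: [[-0.972, -0.235, 0.0], [-0.235, 0.972, 0.0], [-0.0, 0.0, -1.0]]
contact_force: [0.4, 0.2, 0.2]
finger_gap: 93.7
grasp_force: 0.0
```

```bash
python3 - <<'E'
from h import *
c=shot('wrist','wrist1.png'); s=env.read_state();print(s['t'],np.round(s['tool_pos'],1),np.round(s['orientation'],3),np.round(s['qpos'],2))
# scene bowl on looser mask
c=shot('scene')
print(plane(c,323,267,50).round(),plane(c,380,270,50).round())
c=shot('side'); print('rack',plane(c,165,355,30).round(), 'bin corner',plane(c,265,205,100).round(),plane(c,187,208,100).round())
E
```

```text
2.0167 [472.7 264.8 205.7] [[-0.973 -0.229  0.001]
 [-0.229  0.973 -0.002]
 [-0.001 -0.002 -1.   ]] [-0.77  0.21  0.16  1.91 -0.04  1.02  1.21]
[ 383. -135.   50.] [ 437. -232.   50.]
rack [602. 328.  30.] bin corner [441. -14. 100.] [610.   5. 100.]
```

View pics/wrist1.png

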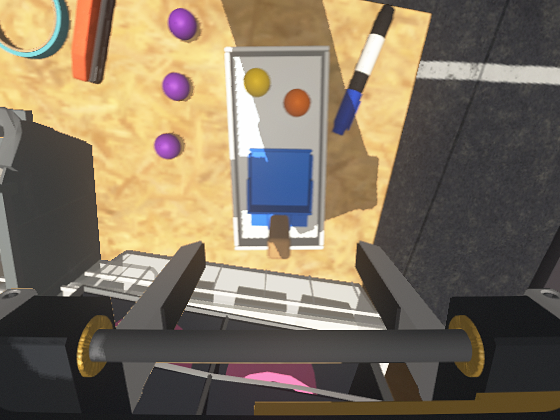

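Wrist view: tray corners (226,47), (329,48), (323,249), (236,249); lip at row 149 between columns 250 and 312; handle top about (279,250); beads at (257,82) and (297,102).

```bash
python3 - <<'E'
from h import *
c=shot('wrist')
P=np.array([plane(c,*p,34) for p in((226,47),(329,48),(323,249),(236,249))]);print(P.round(1),P.mean(0).round(1))
e=(P[2]+P[3]-P[0]-P[1])/2;w=(P[1]+P[2]-P[0]-P[3])/2
print(np.linalg.norm(e),np.arctan2(e[1],e[0]),np.linalg.norm(w),np.arctan2(-w[0],w[1]))
print('lip',plane(c,250,149,9).round(1),plane(c,312,149,9).round(1))
print('htop',plane(c,279,250,113).round(1),plane(c,279,250,108).round(1))
print('Y',plane(c,257,82,20).round(1),'O',plane(c,297,102,20).round(1))
print('rackbase front',plane(c,125,252,60).round(), plane(c,390,285,60).round())
s=env.read_state();print(np.round(s['tool_pos'],1))
E
```

```text
[[333.9 180.5  34. ]
 [310.5 283.4  34. ]
 [526.1 336.7  34. ]
 [550.5 233.8  34. ]] [430.3 258.6  34. ]
222.62393228858403 0.24160848955605757 105.65592546714186 0.22848373706569253
lip [432. 224.   9.] [415.  295.7   9. ]
htop [506.5 277.4 113. ] [508.6 277.8 108. ]
Y [358.2 217.3  20. ] O [368.3 264.9  20. ]
rackbase front [572. 113.  60.] [542. 419.  60.]
[469.  271.6 205.5]
```

Call:
send_rows:
  steps: [0,0,0,-0.062,-0.005,0,-1,0,0,0,-0.062,-0.005,0,-1,0,0,0,0,0,0.07,-1,0,0,0,0,0,0.08,-1,0,0,0,0,0,0.08,-1,0,0,0,0,0,0.08,-1,0,0,0,0,0,0.08,-1,0,0,0,0,0,0.065,-1,0,0,0,0,0,0,-1,0,0,0,0,0,0,-1]

```text
t: 3.0
tool_pos: [504.5, 278.7, 68.5]
orientation: [[-0.972, -0.236, -0.002], [-0.236, 0.972, -0.001], [0.002, -0.0, -1.0]]
contact_force: [0.3, -0.0, 0.5]
finger_gap: 94.0
grasp_force: 0.0
```

```bash
python3 - <<'E'
from h import *
c=shot('wrist');d=shot('side');s=env.read_state();print(s['t'],np.round(s['tool_pos'],1),np.round(s['contact_force'],1))
a=c['img'];b=cv2.resize(d['img'][230:390,150:375],None,fx=2.5,fy=2.5)
o=np.zeros((420,1140,3),np.uint8);o[:,:560]=a;o[:400,560:560+b.shape[1]]=b[:, :580]
cv2.imwrite('pics/g1.png',cv2.resize(o,(800,295))[:,:,::-1])
E
```

```text
3.1 [505.8 278.9  70.2] [0.3 0.3 1. ]
```

View pics/g1.png

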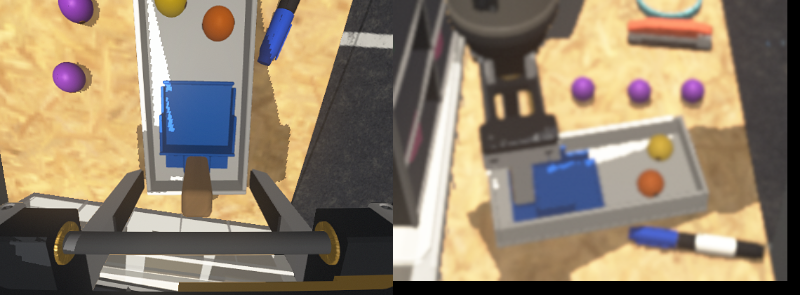

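Left half (wrist view): the handle lies midway between the fingers (column 197 in the reduced view). I'll close on it.

Call:
send_rows:
  steps: [0,0,0,0,0,0,1,0,0,0,0,0,0,1,0,0,0,0,0,0,1,0,0,0,0,0,0,1,0,0,0,0,0,0,1,0,0,0,0,0,0,1,0,0,0,0,0,0,1,0,0,0,0,0,0,1,0,0,0,0,0,0,1,0,0,0,0,0,0,1]

```text
t: 3.93
tool_pos: [505.5, 277.9, 68.9]
orientation: [[-0.972, -0.235, -0.0], [-0.235, 0.972, -0.0], [0.0, -0.0, -1.0]]
contact_force: [0.7, 0.5, 0.3]
finger_gap: 30.7
grasp_force: 0.0
```

```bash
python3 - <<'E'
from h import *
c=shot('wrist');s=env.read_state();print(s['t'],np.round(s['tool_pos'],1),np.round(s['contact_force'],1),s['finger_gap'],s['grasp_force'])
def proj(c,X):
    p=c['R']@np.array(X,float)+c['t'];x,y=p[:2]/p[2];k=1+c['k1']*(x*x+y*y);K=c['camera_matrix'];return (K@[x*k,y*k,1])[:2].round(1)
for X in((506,277,113),(506,277,70),(424,258,8)):print(proj(c,X))
# handle (brown) mask and scoop blue lip row
h=cv2.cvtColor(c['img'],cv2.COLOR_RGB2HSV)
m=cv2.inRange(h,np.array((100,120,60)),np.array((125,255,255)))[:300,180:360]
ys,xs=np.nonzero(m);print('lip row',np.percentile(ys,1),xs.min()+180,xs.max()+180)
m=cv2.inRange(h,np.array((5,60,40)),np.array((20,220,220)))[200:330,240:320]
ys,xs=np.nonzero(m);print('brown',ys.min()+200,ys.max()+200,np.percentile(xs,2)+240,np.percentile(xs,98)+240)
E
```

```text
3.9833 [505.5 277.9  68.9] [ 0.9 -0.1 -0.1] 26.88295155331034 0.0
[278.5 291.4]
[278.8 255. ]
[280.1 115.2]
lip row 115.0 229 337
brown 222 326 246.0 305.0
```

Call:
send_rows:
  steps: [0,0,0,0,0,0,1,0,0,0,0,0,0,1,0,0,0,0,0,0,1,0,0,0,0,0,0,1,0,0,0,0.01,0,0,1,0,0,0,0.015,0,0,1,0,0,0,0.015,0,0,1,0,0,0,0.015,0,0,1,0,0,0,0.015,0,0,1,0,0,0,0.015,0,0,1]

```text
t: 4.82
tool_pos: [480.1, 271.8, 68.9]
orientation: [[-0.972, -0.235, -0.0], [-0.235, 0.972, -0.0], [0.0, -0.0, -1.0]]
contact_force: [0.7, 0.4, -1.6]
finger_gap: 21.6
grasp_force: 29.8
```

Call:
send_rows:
  steps: [0,0,0,0.015,0,0,1,0,0,0,0.015,0,0,1,0,0,0,0.015,0,0,1,0,0,0,0.015,0,0,1,0,0,0,0.015,0,0,1,0,0,0,0.015,0,0,1,0,0,0,0.015,0,0,1,0,0,0,0.015,0,0,1,0,0,0,0.015,0,0,1,0,0,0,0,0,0,1]

```text
t: 5.65
tool_pos: [440.5, 262.2, 69.0]
orientation: [[-0.972, -0.235, -0.0], [-0.235, 0.972, -0.0], [0.0, -0.0, -1.0]]
contact_force: [0.5, 0.2, -1.1]
finger_gap: 21.9
grasp_force: 29.8
```

```bash
python3 - <<'E'
from h import *
c=shot('wrist');s=env.read_state();print(s['t'],np.round(s['tool_pos'],1),np.round(s['contact_force'],1),s['finger_gap'],s['grasp_force'])
cv2.imwrite('pics/w2.png',c['img'][:,:,::-1])
E
```

```text
5.7 [441.1 262.4  69.1] [-0.1  0.5 -1.2] 21.42780890859505 29.7999170422554
```

View pics/w2.png

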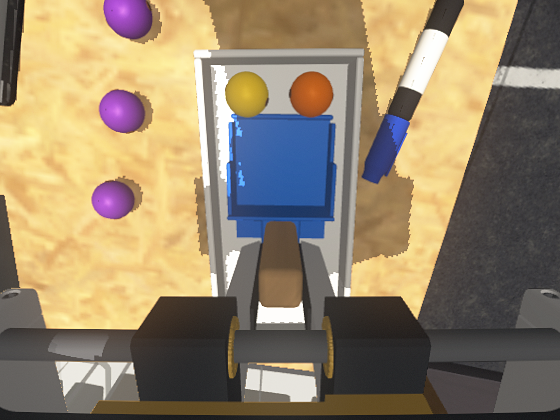

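The beads are against the end wall, at (246,95) and (312,94), and the lip (row 117) is square to them, columns 233 to 333. I'll keep drawing, slowly.

Call:
send_rows:
  steps: [0,0,0,0.012,0,0,1,0,0,0,0.012,0,0,1,0,0,0,0.012,0,0,1,0,0,0,0.012,0,0,1,0,0,0,0.012,0,0,1,0,0,0,0.012,0,0,1,0,0,0,0.012,0,0,1,0,0,0,0.012,0,0,1,0,0,0,0.012,0,0,1,0,0,0,0,0,0,1]

```text
t: 6.53
tool_pos: [409.2, 254.6, 68.9]
orientation: [[-0.972, -0.235, -0.0], [-0.235, 0.972, -0.0], [0.0, -0.0, -1.0]]
contact_force: [-0.8, -0.9, -1.7]
finger_gap: 21.7
grasp_force: 29.8
```

```bash
python3 - <<'E'
from h import *
c=shot('wrist');d=shot('side');s=env.read_state();print(s['t'],np.round(s['tool_pos'],1),np.round(s['contact_force'],1),s['finger_gap'],s['grasp_force'])
a=c['img'];b=cv2.resize(d['img'][270:375,190:345],(560,380))
o=np.zeros((420,1120,3),np.uint8);o[:,:560]=a;o[:380,560:]=b
cv2.imwrite('pics/w3.png',cv2.resize(o,(800,300))[:,:,::-1])
E
```

```text
6.6333 [409.9 254.8  69. ] [-0.3 -0.  -2.2] 21.666246886816943 29.79982227087021
```

View pics/w3.png

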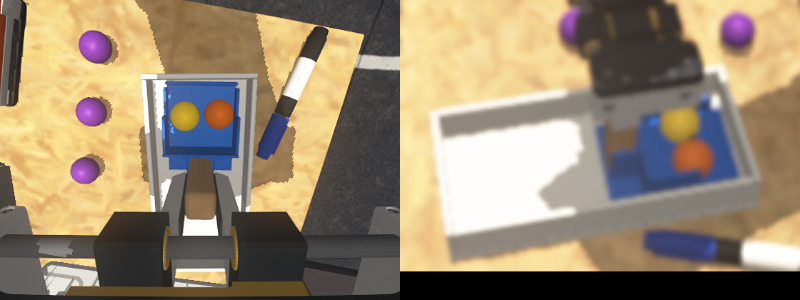

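Both beads are in the pan. I'll lift, tilting the mouth up a little, and measure the bowl and the bin more closely.

Call:
send_rows:
  steps: [0,0,0,0,0,-0.01,1,0,0,0,0,0,-0.02,1,0,0.2,0,-0.003,0,-0.03,1,0,0.2,0,-0.003,0,-0.03,1,0,0.2,0,0,0,-0.03,1,0,0.2,0,0,0,-0.04,1,0,0.2,0,0,0,-0.04,1,0,0.2,0,0,0,-0.05,1,0,0,0,0,0,-0.05,1,0,0,0,0,0,-0.05,1]

```text
t: 7.47
tool_pos: [419.2, 256.9, 174.7]
orientation: [[-0.965, -0.234, -0.116], [-0.233, 0.972, -0.028], [0.12, -0.0, -0.993]]
contact_force: [0.5, 0.4, -1.6]
finger_gap: 21.8
grasp_force: 29.8
```

```bash
python3 - <<'E'
from h import *
from scipy.optimize import least_squares
s=env.read_state();print(s['t'],np.round(s['tool_pos'],1),np.round(s['orientation'],3),np.round(s['qpos'],2))
c=shot('scene');d=shot('side')
def tri(p,q):
    o1,d1=ray(c,*p);o2,d2=ray(d,*q);A=np.c_[d1,-d2];k=np.linalg.lstsq(A,o2-o1,rcond=None)[0];a=o1+k[0]*d1;b=o2+k[1]*d2;return ((a+b)/2).round(),np.linalg.norm(a-b).round(1)
print('bin',tri((270,197),(265,205)),tri((362,228),(263,155)))
for n,cc,(a,b,x,y) in(('scene',c,(315,240,388,300)),('side',d,(250,155,308,205))):
    h=cv2.cvtColor(cc['img'],cv2.COLOR_RGB2HSV); m=cv2.inRange(h,np.array((95,70,25)),np.array((125,255,255)))
    z=np.zeros_like(m);z[b:y,a:x]=m[b:y,a:x]
    z=cv2.morphologyEx(z,cv2.MORPH_OPEN,np.ones((3,3)))
    ct=max(cv2.findContours(z,0,1)[0],key=cv2.contourArea);print(n,cv2.boundingRect(ct))
    hp=cv2.convexHull(ct)[:,0]; mid=hp[:,1].min()+ (np.ptp(hp[:,1]))*.45
    P=np.array([plane(cc,*p,52)[:2] for p in hp if p[1]<mid])
    r=least_squares(lambda v:np.hypot(*(P-v).T)-58,[410,-185],loss='soft_l1');print(r.x.round(1),np.abs(r.fun).round(1).tolist())
cv2.imwrite('pics/b.png',np.hstack([cv2.resize(c['img'][180:320,180:440],(520,280)),cv2.resize(d['img'][140:240,185:325],(280,200)).copy() if 0 else cv2.resize(d['img'][140:240,185:325],(280,280))])[:,:,::-1])
E
```

```text
7.4667 [419.2 256.9 174.7] [[-0.965 -0.234 -0.116]
 [-0.233  0.972 -0.028]
 [ 0.12  -0.    -0.993]] [-0.77  0.23  0.15  1.96 -0.09  1.06  1.23]
bin (array([438.,  27., 132.]), np.float64(4.6)) (array([ 455., -178.,  119.]), np.float64(2.0))
scene (329, 249, 43, 34)
[ 411.7 -180.3] [4.3, 0.3, 1.5, 3.9, 4.6, 0.1, 3.7]
side (279, 169, 20, 25)
[ 423.8 -172.4] [0.9, 0.7, 0.3, 0.8, 7.0]
```

View pics/b.png

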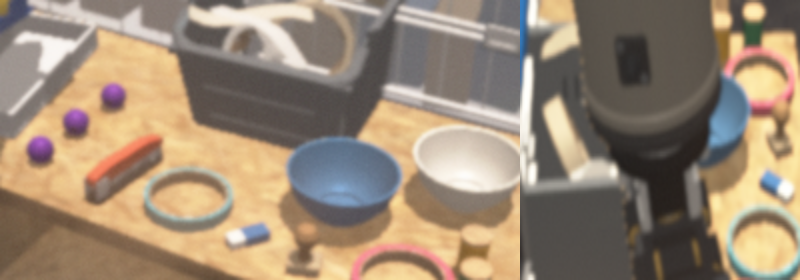

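The rim of the blue bowl spans about (323,265) to (381,266) in the scene picture, so its centre is near (412,-182); the bin's top is near z=130 and its front near x=440. I'll lift higher, then carry over with the mouth toward the robot.

Call:
send_rows:
  steps: [-0.05,0,0.4,0.003,0,-0.02,1,-0.05,0,0.4,0.005,0,-0.04,1,-0.05,0,0.4,0.006,0,-0.05,1,-0.05,0,0.4,0.006,0,-0.05,1,-0.05,0,0.4,0.004,0,-0.03,1,-0.05,0,0.38,0.001,0,-0.01,1,0,0,0,-0.007,-0.02,-0.001,1,0,0,0,-0.007,-0.04,-0.001,1,0,0,0,-0.007,-0.06,-0.001,1,0,0,0,-0.007,-0.08,-0.001,1]

```text
t: 8.4
tool_pos: [426.5, 195.9, 233.3]
orientation: [[-0.993, -0.0, -0.121], [-0.0, 1.0, 0.001], [0.121, 0.001, -0.993]]
contact_force: [0.4, -0.2, -1.1]
finger_gap: 21.9
grasp_force: 29.8
```

Call:
send_rows:
  steps: [0,0,0,-0.007,-0.08,-0.001,1,0,0,0,-0.007,-0.08,-0.001,1,0,0,0,-0.007,-0.08,-0.001,1,0,0,0,-0.007,-0.08,-0.001,1,0,0,0,-0.007,-0.08,-0.001,1,0,0,0,-0.007,-0.08,-0.001,1,0,0,0,0,-0.08,0,1,0,0,0,0,-0.08,0,1,0,0,0,0,-0.08,0,1,0,0,0,0,-0.08,0,1]

```text
t: 9.23
tool_pos: [437.9, -45.4, 233.5]
orientation: [[-0.993, 0.002, -0.121], [0.002, 1.0, 0.001], [0.121, 0.001, -0.993]]
contact_force: [0.7, 0.1, -0.7]
finger_gap: 21.4
grasp_force: 29.8
```

Call:
send_rows:
  steps: [0,0,0,0.005,-0.08,0.001,1,0,0,0,0.01,-0.08,0.001,1,0,0,0,0.012,-0.08,0.001,1,0,0,0,0.012,-0.08,0.001,1,0,0,0,0.012,-0.08,0.001,1,0,0,0,0.012,-0.08,0.001,1,0,0,0,0.012,-0.07,0.001,1,0,0,0,0.01,-0.06,0.001,1,0,0,0,0.008,-0.04,0.001,1,0,0,0,0,-0.02,0,1]

```text
t: 10.07
tool_pos: [408.5, -246.4, 234.0]
orientation: [[-0.993, 0.004, -0.121], [0.004, 1.0, 0.002], [0.121, 0.001, -0.993]]
contact_force: [-0.0, 1.1, -1.7]
finger_gap: 22.2
grasp_force: 29.8
```

```bash
python3 - <<'E'
from h import *
c=shot('wrist');s=env.read_state();print(s['t'],np.round(s['tool_pos'],1),np.round(s['orientation'],3),np.round(s['qpos'],2),s['grasp_force'],np.round(s['contact_force'],1))
d=shot('scene')
cv2.imwrite('pics/c1.png',cv2.resize(np.hstack([c['img'],d['img']]),(800,300))[:,:,::-1])
E
```

```text
10.1167 [ 409.  -246.4  234.1] [[-0.993  0.004 -0.121]
 [ 0.004  1.     0.001]
 [ 0.121  0.001 -0.993]] [-0.17  0.15  0.62  1.96 -0.04  1.17  2.02] 29.79965776205063 [-0.3 -0.4 -0.1]
```

View pics/c1.png

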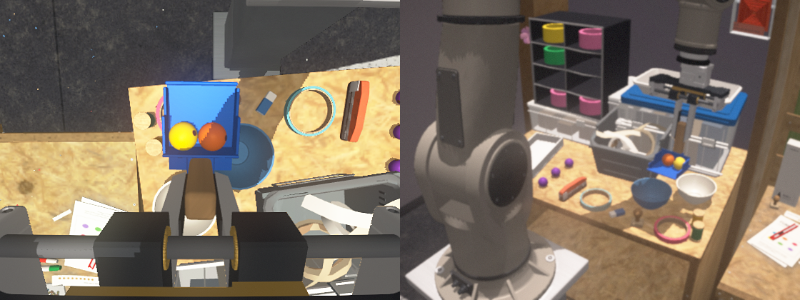

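Both beads ride in the pan, left picture (183,137) and (212,137), with the blue bowl to the right at about (250,157). I'll fit its visible rim, then yaw.

```bash
python3 - <<'E'
from h import *
from scipy.optimize import least_squares
c=shot('wrist');h=cv2.cvtColor(c['img'],cv2.COLOR_RGB2HSV)
m=cv2.inRange(h,np.array((95,60,25)),np.array((125,255,255)));z=np.zeros_like(m);z[165:275,340:400]=m[165:275,340:400]
z=cv2.morphologyEx(z,cv2.MORPH_OPEN,np.ones((3,3)))
ct=max(cv2.findContours(z,0,1)[0],key=cv2.contourArea)[:,0]
p=ct[(ct[:,0]>345)];P=np.array([plane(c,*q,52)[:2] for q in p]);print(len(P),P.min(0),P.max(0))
r=least_squares(lambda v:np.hypot(*(P-v).T)-58,[412,-182],loss='soft_l1');print(r.x.round(1),np.median(abs(r.fun)))
E
```

```text
122 [ 366.84045946 -166.97716098] [ 476.21089835 -127.65479422]
[ 421.9 -183.5] 2.6405997357858304
```

Call:
send_rows:
  steps: [-0.05,0,0.4,0,0,0,1,-0.08,0,0.7,0,0,0,1,-0.11,0,0.89,0,0,0,1,-0.11,0,0.89,0,0,0,1,-0.11,0,0.89,0,0,0,1,-0.11,0,0.89,0,0,0,1,-0.11,0,0.89,0,0,0,1,-0.11,0,0.89,0,0,0,1,-0.11,0,0.89,0,0,0,1,-0.11,0,0.89,0,0,0,1]

```text
t: 11.05
tool_pos: [410.5, -243.0, 234.3]
orientation: [[-0.668, 0.74, -0.08], [0.734, 0.672, 0.092], [0.122, 0.003, -0.993]]
contact_force: [0.9, 0.5, -0.9]
finger_gap: 21.8
grasp_force: 29.8
```

Call:
send_rows:
  steps: [-0.11,0,0.89,0,0,0,1,-0.11,0,0.89,0,0,0,1,-0.11,0,0.89,0,0,0,1,-0.11,0,0.89,0,0,0,1,-0.11,0,0.89,0,0,0,1,-0.11,0,0.89,0,0,0,1,-0.11,0,0.89,0,0,0,1,-0.08,0,0.7,0,0,0,1,-0.05,0,0.4,0,0,0,1,0,0,0,0,0,0,1]

```text
t: 11.88
tool_pos: [410.3, -243.1, 234.4]
orientation: [[-0.001, 1.0, 0.002], [0.992, 0.001, 0.124], [0.124, 0.002, -0.992]]
contact_force: [-0.2, -0.6, -2.4]
finger_gap: 22.0
grasp_force: 29.8
```

Call:
send_rows:
  steps: [0,0,0,-0.019,0.003,0.032,1,0,0,0,-0.039,0.005,0.064,1,0,0,0,-0.039,0.005,0.064,1,0,0,0,-0.039,0.005,0.064,1,0,0,0,-0.039,0.005,0.064,1,0,0,0,-0.019,0.004,0.03,1,0,0,0,0,0,0,1,0,-0.4,0,0.0085,0,-0.0115,1,0,-0.4,0,0.0085,0,-0.0115,1,0,-0.4,0,0.0085,0,-0.0115,1]

```text
t: 12.72
tool_pos: [419.0, -283.3, 144.7]
orientation: [[-0.002, 1.0, 0.003], [1.0, 0.002, 0.002], [0.002, 0.003, -1.0]]
contact_force: [-0.0, 0.1, -0.8]
finger_gap: 22.0
grasp_force: 29.8
```

Call:
send_rows:
  steps: [0,-0.4,0,0.0085,0,-0.0115,1,0,-0.4,0,0.0085,0,-0.0115,1,0,-0.4,0,0.0085,0,-0.0115,1,0,-0.4,0,0.0085,0,-0.0115,1,0,-0.4,0,0.0085,0,-0.0115,1,0,-0.4,0,0.0085,0,-0.0115,1,0,-0.4,0,0.0085,0,-0.0115,1,0,0,0,0,0,0,1,0,0,0,0,0,0,1,0,0,0,0,0,0,1]

```text
t: 13.55
tool_pos: [419.0, -262.6, 165.9]
orientation: [[-0.001, 1.0, 0.004], [0.963, 0.002, -0.271], [-0.271, 0.003, -0.963]]
contact_force: [0.5, 0.2, -0.9]
finger_gap: 22.1
grasp_force: 29.8
```

```bash
python3 - <<'E'
from h import *
c=shot('wrist');s=env.read_state();print(s['t'],np.round(s['tool_pos'],1),np.round(s['orientation'],3),np.round(s['qpos'],2),s['grasp_force'],np.round(s['contact_force'],1))
R=np.array(s['orientation']);print('lip',(s['tool_pos']+R@[85,0,64]).round(1))
d=shot('scene');e=shot('side')
cv2.imwrite('pics/d1.png',cv2.resize(np.hstack([c['img'],cv2.resize(d['img'][170:380,280:560],(560,420))]),(800,300))[:,:,::-1])
E
```

```text
13.6 [ 418.7 -263.1  165.8] [[-0.     1.     0.003]
 [ 0.962  0.001 -0.272]
 [-0.272  0.003 -0.962]] [-0.69  0.18  1.04  2.19  0.15  0.77  0.23] 29.799830317497253 [-0.2 -0.2 -0.8]
lip [ 418.9 -198.7   81.1]
```

View pics/d1.png

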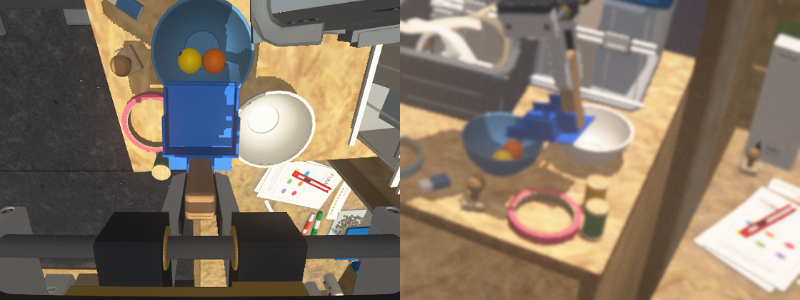

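Both beads lie in the blue bowl, left picture (190,60) and (214,61), and the bowl has not moved. Now I'll take the scoop back.

Call:
send_rows:
  steps: [0,0.4,0,-0.0085,0,0.0115,1,0,0.4,0,-0.0085,0,0.0115,1,0,0.4,0,-0.0085,0,0.0115,1,0,0.4,0,-0.0085,0,0.0115,1,0,0.4,0,-0.0085,0,0.0115,1,0,0.4,0,-0.0085,0,0.0115,1,0,0.35,0,-0.0085,0,0.0115,1,0,0,0,0,0,-0.08,1,0,0,0,0,0,-0.1,1,0,0,0,0,0,-0.1,1]

```text
t: 14.53
tool_pos: [417.1, -285.6, 229.1]
orientation: [[0.002, 1.0, -0.0], [1.0, -0.002, -0.002], [-0.002, -0.0, -1.0]]
contact_force: [0.9, 1.1, -0.2]
finger_gap: 21.8
grasp_force: 29.8
```

Call:
send_rows:
  steps: [0,0,-0.8,0,0,-0.04,1,0,0,-1,0,0,0,1,0,0,-1,0,0,0,1,0,0,-1,0,0,0,1,0,0,-1,0,0,0,1,0,0,-1,0,0,0,1,0,0,-1,0,0,0,1,0,0,-1,0,0,0,1,0,0,-1,0,0,0,1,0,0,-1,0,0,0,1]

```text
t: 15.37
tool_pos: [418.1, -284.8, 240.5]
orientation: [[-0.833, 0.553, 0.002], [0.553, 0.833, -0.001], [-0.002, 0.0, -1.0]]
contact_force: [-0.1, 0.4, -1.0]
finger_gap: 21.7
grasp_force: 29.8
```

Call:
send_rows:
  steps: [0,0,-1,0,0,0,1,0,0,-1,0,0,0,1,0,0,-1,0,0,0,1,0,0,-1,0,0,0,1,0,0,-1,0,0,0,1,0,0,-0.9,0,0,0,1,0,0,0,0,0,0,1]

```text
t: 15.95
tool_pos: [418.1, -284.8, 240.5]
orientation: [[-1.0, -0.004, 0.002], [-0.004, 1.0, -0.001], [-0.002, -0.001, -1.0]]
contact_force: [0.1, 0.5, -1.0]
finger_gap: 21.7
grasp_force: 29.8
```

Call:
send_rows:
  steps: [0,0,0,-0.007,0.03,0,1,0,0,0,-0.007,0.06,0,1,0,0,0,-0.007,0.09,0,1,0,0,0,-0.007,0.09,0,1,0,0,0,-0.007,0.09,0,1,0,0,0,-0.007,0.09,0,1,0,0,0,-0.007,0.09,0,1,0,0,0,-0.007,0.09,0,1,0,0,0,-0.007,0.09,0,1,0,0,0,-0.007,0.09,0,1]

```text
t: 16.78
tool_pos: [439.1, -39.4, 240.3]
orientation: [[-1.0, 0.003, 0.002], [0.003, 1.0, -0.001], [-0.002, -0.001, -1.0]]
contact_force: [0.9, 0.0, -1.2]
finger_gap: 21.8
grasp_force: 29.8
```

Call:
send_rows:
  steps: [0,0,0,0,0.09,0,1,0,0,0,0,0.09,0,1,0,0,0,-0.01,0.09,0,1,0,0,0,-0.02,0.09,0,1,0,0,0,-0.02,0.09,0,1,0,0,0,-0.02,0.09,0,1,0,0,0,-0.02,0.09,0,1,0,0,0,-0.02,0.09,0,1,0,0,0,-0.02,0.09,0,1,0,0,0,-0.02,0.09,0,1]

```text
t: 17.62
tool_pos: [483.9, 230.7, 239.8]
orientation: [[-1.0, 0.003, 0.002], [0.003, 1.0, -0.001], [-0.002, -0.001, -1.0]]
contact_force: [0.1, 0.5, -0.6]
finger_gap: 21.9
grasp_force: 29.8
```

Call:
send_rows:
  steps: [0,0,0,-0.01,0.08,0,1,0,0,0,0,0.05,0,1,0,0,0,0,0.02,0,1,0,0,-0.8,0,0,0,1,0,0,-0.8,0,0,0,1,0,0,-0.75,0,0,0,1,0,0,0,0,0,0,1,0,0,0,0,0,0,1]

```text
t: 18.28
tool_pos: [487.1, 273.0, 240.0]
orientation: [[-0.973, -0.229, 0.002], [-0.229, 0.973, -0.002], [-0.002, -0.002, -1.0]]
contact_force: [0.1, 0.7, -0.3]
finger_gap: 22.3
grasp_force: 29.8
```

```bash
python3 - <<'E'
from h import *
s=env.read_state();p=np.array(s['tool_pos']);R=np.array(s['orientation']);print(s['t'],p.round(1),R.round(3),np.round(s['qpos'],2))
print('shift/300',(R.T@(np.array([487.6,272.8,70.5])-p)/300).round(4))
c=shot('wrist');h=cv2.cvtColor(c['img'],cv2.COLOR_RGB2HSV)
m=cv2.inRange(h,np.array((100,120,60)),np.array((125,255,255)))[:300,180:360]
ys,xs=np.nonzero(m);print('lip row',np.percentile(ys,1),xs.min()+180,xs.max()+180)
cv2.imwrite('pics/e1.png',c['img'][:,:,::-1])
E
```

```text
18.2833 [487.1 273.  240. ] [[-0.973 -0.229  0.002]
 [-0.229  0.973 -0.002]
 [-0.002 -0.002 -1.   ]] [-0.78  0.2   0.18  1.84 -0.04  1.1   1.21]
shift/300 [-5.000e-04 -0.000e+00  5.649e-01]
lip row 85.0 227 357
```

View pics/e1.png

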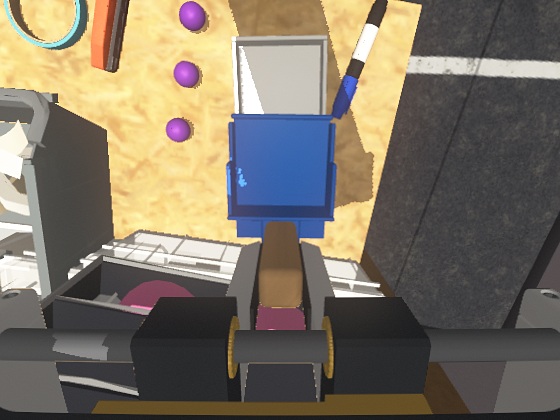

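The lip (row 117) sits where it did before, so the scoop has not slipped, and it is lined up over the empty tray. I'll lower it.

Call:
send_rows:
  steps: [0,0,0,0,0,0.08,1,0,0,0,0,0,0.08,1,0,0,0,0,0,0.08,1,0,0,0,0,0,0.08,1,0,0,0,0,0,0.08,1,0,0,0,0,0,0.07,1,0,0,0,0,0,0.05,1,0,0,0,0,0,0.025,1,0,0,0,0,0,0.015,1,0,0,0,0,0,0.005,1]

```text
t: 19.17
tool_pos: [487.6, 273.5, 70.2]
orientation: [[-0.973, -0.232, 0.002], [-0.232, 0.973, -0.002], [-0.002, -0.002, -1.0]]
contact_force: [0.3, -0.1, -1.5]
finger_gap: 21.6
grasp_force: 29.8
```

Call:
send_rows:
  steps: [0,0,0,0,0,0,1,0,0,0,0,0,0.003,1,0,0,0,0,0,0,1]

```text
t: 19.42
tool_pos: [487.9, 274.0, 70.2]
orientation: [[-0.972, -0.233, 0.003], [-0.233, 0.972, -0.001], [-0.003, -0.001, -1.0]]
contact_force: [0.4, -0.9, -1.7]
finger_gap: 22.2
grasp_force: 29.8
```

Call:
send_rows:
  steps: [0,0,0,0,0,0.003,1,0,0,0,0,0,0,0.2,0,0,0,0,0,0,0,0,0,0,0,0,0,-0.5,0,0,0,0,0,0,-1,0,0,0,0,0,0,-1,0,0,0,0,0,0,-1,0,0,0,0,0,0,-1,0,0,0,0,0,0,-1,0,0,0,0,0,0,-1]

```text
t: 20.25
tool_pos: [487.5, 273.7, 68.6]
orientation: [[-0.972, -0.233, 0.002], [-0.233, 0.972, -0.001], [-0.002, -0.002, -1.0]]
contact_force: [0.1, -0.3, -0.5]
finger_gap: 78.8
grasp_force: 0.0
```

Call:
send_rows:
  steps: [0,0,0,0,0,-0.03,-1,0,0,0,0,0,-0.06,-1,0,0,0,0,0,-0.08,-1,0,0,0,0,0,-0.08,-1,0,0,0,0,0,-0.08,-1,0,0,0,0,0,-0.08,-1,0,0,0,0,0,-0.06,-1,0,0,0,0,0,-0.03,-1,0,0,0,0,0,0,-1,0,0,0,0,0,0,-1]

```text
t: 21.08
tool_pos: [487.1, 273.9, 218.4]
orientation: [[-0.972, -0.233, 0.002], [-0.233, 0.972, -0.001], [-0.002, -0.002, -1.0]]
contact_force: [-0.3, -0.5, -1.0]
finger_gap: 94.0
grasp_force: 0.0
```

```bash
python3 - <<'E'
from h import *
s=env.read_state();print(s['t'],np.round(s['tool_pos'],1),s['finger_gap'],np.round(s['contact_force'],1))
c=shot('wrist');d=shot('scene')
cv2.imwrite('pics/f1.png',cv2.resize(np.hstack([c['img'],cv2.resize(d['img'][150:318,180:404],(560,420))]),(800,300))[:,:,::-1])
E
```

```text
21.0833 [487.1 273.9 218.4] 93.9542171007293 [-0.3 -0.5 -1. ]
```

View pics/f1.png

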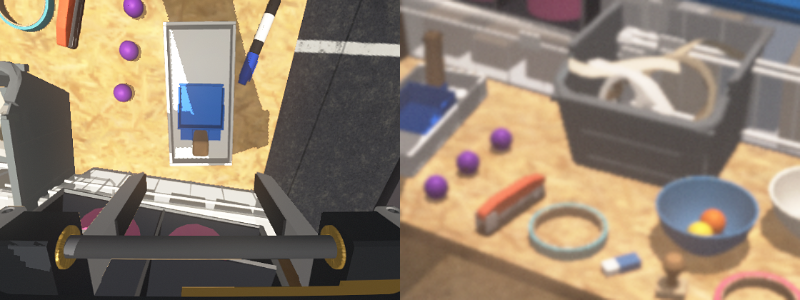

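The scoop stands upright in the tray, left picture (200,115), and both beads are in the blue bowl, right picture (705,225). The gripper is clear of everything.

```bash
python3 -c "
from workcell import env
print(env.hand_in())"
```

```text
the job is handed in; nothing more can be done
None
```

Job handed in at about 21 s: both beads were scooped up together and tipped into the blue bowl, which stayed in place, and the scoop was left standing upright in the tray with the gripper open and clear.

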